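# Feed a spacer block through the gravity flap of the model sample bay

### The job

Push the wooden jaw forward along its track with your fingertips so that its tongue shoves the aluminium spacer block through the hanging orange flap and onto the white square inside the navy frame, within a centimetre of the square's middle along the track. Then push the jaw all the way back against its rear stop, so that the tongue leaves the opening and the flap swings shut. Pinch and lift nothing, touch neither the block nor the flap with the robot, and leave the hammer, the ball model and the jar where they are.

Things in the scene. Friction and masses are not known exactly. Their poses are not given: they have to be found in the camera images.
- track: fixed wooden slide track, 100 mm wide, runs from x = -345 to +195 mm. Origin on the counter; x = feed direction, y across, z up. Channel 46 mm wide between two rails; its floor is 20 mm, the rail tops 36 mm above the counter. From x = +45 to +185 mm a navy plastic cubic frame (140 mm, 7 mm bars, open sides and top) stands astride the channel, up to 140 mm above the counter
- jaw (a joint): position of the sliding beech jaw along the track in m: 0 = fully back against the rear stop, grows in the feed direction (track +x) up to 0.245. Slides with about 1.5 N of friction and stays where it is left; it cannot be lifted. At full travel the block would be pushed past the white square
- jaw_gap (a point): middle of the jaw's open finger gap, on its floor 48 mm above the counter (track x = -287 mm + jaw). The beech jaw has two upright plates facing each other along the track, 60 mm apart, each 12 mm thick, 90 mm wide across the track, tops at 92 mm. Shut fingertips lowered into the gap can push the front plate forward and the rear plate back
- tongue_tip (a point): centre of the front face of the jaw's tongue, 30 mm above the counter, 182 mm ahead of jaw_gap in the feed direction. The tongue is a bar 30 mm wide and 19 mm high that runs in the channel ahead of the jaw, reaches under the flap and pushes the block's rear face
- jaw_inside: the two faces of the upright plates that look into the finger gap (inner 6 mm of each plate, up to 92 mm above the counter); origin = jaw_gap. May be pushed
- jaw_outside: the outer faces of the same two plates (outer 6 mm of each plate, up to 86 mm above the counter); origin = jaw_gap. May be pushed, but pressing an inside and an outside face at once counts as pinching
- spacer: loose aluminium spacer block 40 x 40 x 25 mm high, about 110 g, in the channel between the tongue and the flap; origin at the centre of its underside; its rear face is 20 mm behind the origin. It slides with ordinary friction and stops when the pushing stops
- flap (a joint): angle of the gravity flap in rad: 0 = hanging shut, grows as its lower edge swings into the frame (feed direction); light, falls shut by its own weight as soon as nothing holds it open
- flap_plate: the orange flap, 42 mm wide, 42 mm from hinge axis to lower edge, 4 mm thick; origin on the hinge axis, at track x = +50 mm, 65 mm above the counter; it hangs between two small brass posts. It rests on the block, then on the tongue, while they are under it
- mark: flat white square 44 x 44 mm on the channel floor inside the frame, 74 to 92 mm beyond the flap; origin at its centre; x axis = feed direction. The block's centre belongs over it
- hammer: small brass hammer with rosewood grip, about 200 mm long, lying loose beside the track on its +y side
- lattice: loose crystal model of five lime acrylic balls of 26 mm joined by thin rods, about 86 mm across, beside the track on its -y side
- jar: small amber jar with white cap, 44 mm diameter, 55 mm high, loose, beside the track on its -y side
Mind the look-alikes: they are no part of the job. There is more than one size of the spacer; the job needs the middle-sized.

How it is judged (in metres and radians):
On the way:
1. the block has been pushed through the flap onto the white square, the tongue still under the flap (x of spacer in the frame of mark between -0.01 and 0.01 m and value of joint flap above 0.4 rad and angle between spacer's own z axis and vertical below 0.1 rad), for 0.2 s.
At the end, for the whole second after the job is handed in: The block lies flat and at rest in the channel with its centre within 10 mm of the white square's centre along the track, the jaw is back within 12 mm of its rear stop, and the flap hangs shut (under 0.1 rad) (x of spacer in the frame of mark between -0.01 and 0.01 m and z of spacer in the frame of mark between -0.004 and 0.004 m and angle between spacer's own z axis and vertical below 0.1 rad and linear speed of spacer below 0.01 m/s and value of joint jaw below 0.012 m and value of joint flap below 0.1 rad); the robot touches nothing.
It fails at once if the robot touches the spacer block (contact force between any of the fingers, the arm and spacer above 0.5 N).
It fails at once if the robot touches the flap (contact force between any of the fingers, the arm and flap_plate above 0.3 N).
It fails at once if the block is lifted (z of spacer in the frame of track above 0.035 m).
It fails at once if an upright of the jaw is pinched (inside and outside faces pressed at once) (contact force between the fingers and jaw_inside above 1.5 N and contact force between the fingers and jaw_outside above 1.5 N).
It fails at once if the hammer, the ball model or the jar is moved (distance of any of hammer, lattice, jar from where it was at the start of the episode above 0.015 m).
It also fails if it takes over 51 s, if anything falls off the work surface, if the arm or the gripper's body presses on something with over 40 N, if the wrist force passes 120 N, or if a joint passes its speed limit or range.

### The arm

A 6-joint arm with a two-finger parallel gripper is mounted at the origin on the work surface. World frame = base frame: x ahead of the robot, y to its left, z up, the work surface at z = 0. Lengths are in m, angles in degrees, forces in N, time in s.
With the tool pointing down it reaches from about 0.4 to 0.825 m from the base axis. Payload 7 kg.
Tool frame: the origin (TCP) lies between the finger pads; the fingertips stand 11 mm ahead of it and the grasp point (between the pads) lies 8 mm behind it; z points along the fingers, y is the direction in which the jaws open and shut (so a half turn about z gives the same grasp; the last joint's range is limited). The gripper opens to 88 mm and grips with 3 to 60 N. Pads are 19 mm wide; open, the fingers measure 130 mm over their backs; the gripper's body (78 mm by 193 mm) begins 47 mm behind the grasp point.
Start: joints at [80.277, 20.546, 0.682, 0, -70.136, -16.507], TCP at [0.298, 0.605, 0.238] pointing down, gripper open.
Joint ranges: [-176.03, 176.03], [-82.01, 121.73], [-58.28, 71.71], [-173.87, 95.51], [-174.79, -0.11], [-173.66, 173.66]. Speed limits (degrees/s): [136.94, 136.94, 172.46, 180, 180, 180].

### API

Orientations are given as [roll, pitch, yaw] about the fixed x, y, z axes, in that order (R = Rz(yaw) Ry(pitch) Rx(roll)).
In Python, from plant import r gives the robot as it stands.
- The arm moves only by the shell command python3 -m inch 'ROWS' [OPENING] [FORCE]. ROWS is JSON, a list of rows, each an object of numbers: "x", "y", "z": the shift along the tool's x, y, z as a fraction of full scale; "yaw": the turn about the tool's z as a fraction of full scale. In form: [{"x": .., "y": .., "z": .., "yaw": ..}, ...]. A call has 1 to 5 rows; each row shifts and turns the pose as measured when the row begins, along the tool's axes as they then stand; what a row does not reach is not made up. Full scale, the value 1, is 0.025 m for a shift and 4 degrees for a turn. A row lasts 1/12 s, in which the tool goes at most 41.7 mm and 7.16 degrees, less where a joint would pass 70% of its speed; a pose out of reach is approached as far as the arm can. A call with a number of a shift or a turn outside -1 to 1 is refused whole. A call with a gripper value outside its range is refused whole. OPENING is the opening, from -1 (shut) to 1 (fully open), set as the call begins (- or left out, the last holds). The fingers move at their own pace and stop on an object; FORCE is the grip in N (left out, the last holds). Time passes only in rows, so rows that do not move let the fingers close. It gives the time, the measured TCP pose, the force and the opening at its end, in the units of the state.
- r.get_state(): the state, without advancing time (a new reading comes with each control period).
- r.capture(name): name is "scene" or "top"; returns (picture, depth): 384x512x3 uint8, red, green, blue; 384x512 float32, m along the optical axis (not along the pixel's ray), 0 where there is no reading.
- r.camera_info(name): a dict with "mtx" (3x3 intrinsics, pixels), "pose" (4x4, takes a point from camera to world coordinates). Camera axes: x right, y down, z forward; pixel columns grow to the right and rows downward; lengths in m; the calibration is good to about 2 mm. A picture is of the moment at which its call begins. camera_info takes no time and is no camera call.
- r.close_job(): hands the job in, once; it reports no verdict.
The state is a dict: "time_s": time; "joints": joint angles; "qd": joint speeds; "joint_torque": joint torques, N m; "tcp_pos": TCP position; "eef_rot": TCP orientation; "contact_force": force on the tool from outside, world axes, zero at the start; "moment": the same for the moment, N m; "gripper_width": finger opening in m.
Only numpy, scipy, OpenCV 4.12 (cv2) and the standard library are available. Lean on these libraries where they do the work, as an engineer would, in place of code of your own. Each camera call takes 0.05 s, during which the arm holds its last target. There are 200 camera calls.

## Working session

There is one attempt and no reset: what is moved stays moved. The work goes in short steps, Python scripts to look and compute and a shell command to move; the robot and the scene stay as the last step left them, time stands still between calls to the robot, and variables do not carry over. Pictures are saved under pics/ and viewed, about 8 in all and at most 12, crops included, and the job is handed in when it is done.

```bash
mkdir -p pics; ls; python3 - <<'E'
from plant import r
import cv2,numpy as np
for n in("scene","top"):
    p,d=r.capture(n);np.save(f"pics/{n}_d.npy",d);cv2.imwrite(f"pics/{n}0.png",p[:,:,::-1])
    i=r.camera_info(n);print(n,np.round(i["mtx"],1).tolist(),np.round(i["pose"],3).tolist())
a=[cv2.imread(f"pics/{n}0.png") for n in("scene","top")]
cv2.imwrite("pics/top_big.png",cv2.resize(a[1],(800,600),interpolation=cv2.INTER_CUBIC))
s=r.get_state();print({k:s[k] for k in("time_s","tcp_pos","eef_rot","gripper_width")})
E
```

```text
pics
scene [[475.5, 0.0, 251.3], [0.0, 475.5, 187.6], [0.0, 0.0, 1.0]] [[0.311, 0.696, -0.647, 1.067], [0.95, -0.232, 0.207, -0.148], [-0.006, -0.679, -0.734, 0.687], [0.0, 0.0, 0.0, 1.0]]
top [[413.9, 0.0, 249.1], [0.0, 413.9, 193.5], [0.0, 0.0, 1.0]] [[0.024, -0.987, 0.158, 0.422], [-1.0, -0.026, -0.009, 0.056], [0.013, -0.157, -0.987, 0.767], [0.0, 0.0, 0.0, 1.0]]
{'time_s': 0.1, 'tcp_pos': array([0.29816444, 0.60514102, 0.23672463]), 'eef_rot': array([ 1.79917215e+02, -8.54184826e-03, -2.62349939e+01]), 'gripper_width': 0.08774786862184188}
```

View pics/top_big.png

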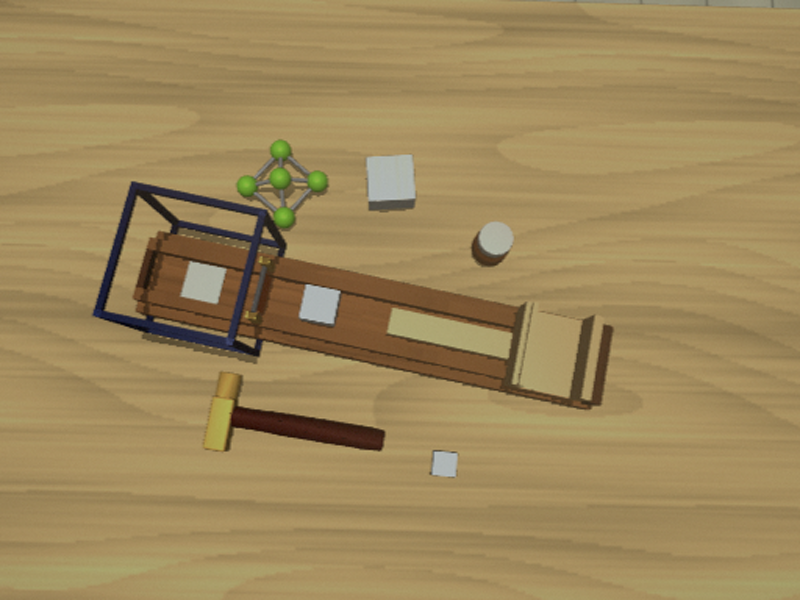

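View pics/scene0.png

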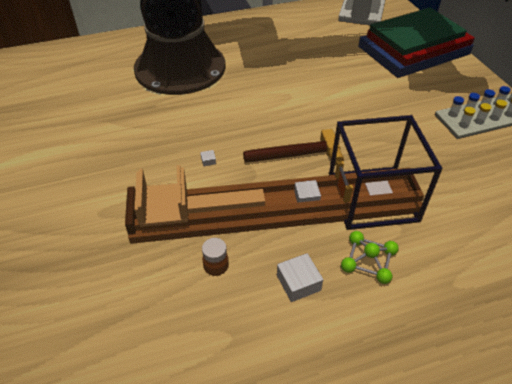

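The scene shows the track running towards world +y, with the jaw at top-view (560,350), the tongue tip at (388,322), the flap at (260,290) and the mark at (204,283).

Spacer candidates in the enlarged top view are the large block (390,182), the small one (444,464), and the one in the channel (320,305). The channel one fits: it is middle-sized and sits between the tongue and the flap. I'll measure it and confirm in a crop.

```bash
cat > h.py <<'E'
import numpy as np,cv2
from plant import r
def ray(n,uv,z):
    i=r.camera_info(n);M=np.array(i["mtx"]);P=np.array(i["pose"])
    uv=np.atleast_2d(uv).astype(float)
    d=(np.c_[uv,np.ones(len(uv))]@np.linalg.inv(M).T)@P[:3,:3].T
    o=P[:3,3];return o+d*((z-o[2])/d[:,2])[:,None]
def blobs(img,lo,hi,amin=60):
    m=cv2.inRange(cv2.cvtColor(img,cv2.COLOR_BGR2HSV),lo,hi)
    return [c for c in cv2.findContours(m,cv2.RETR_EXTERNAL,cv2.CHAIN_APPROX_NONE)[0] if cv2.contourArea(c)>amin],m
E
python3 - <<'E'
from h import *
for n in("top","scene"):
    im=cv2.imread(f"pics/{n}0.png")
    for nm,lo,hi in(("white",(0,0,140),(180,45,255)),("beech",(15,60,150),(35,130,255))):
        if nm=="beech" and n=="scene":continue
        cs,m=blobs(im,lo,hi)
        if nm=="beech":
            k=np.zeros_like(m);k[185:270,240:400]=255;m&=k
            cs=[c for c in cv2.findContours(m,cv2.RETR_EXTERNAL,cv2.CHAIN_APPROX_NONE)[0] if cv2.contourArea(c)>60]
        for c in cs:
            mo=cv2.moments(c);u=[mo["m10"]/mo["m00"],mo["m01"]/mo["m00"]]
            if nm=="white" and not(140<u[1]<300): continue
            b=cv2.boxPoints(cv2.minAreaRect(c))
            print(n,nm,np.round(u,1),mo["m00"],"z20",ray(n,u,.02)[0,:2].round(4),"z45",ray(n,u,.045)[0,:2].round(4),"box",b.round(1).tolist())
im=cv2.imread("pics/top0.png")
cv2.imwrite("pics/crop.png",cv2.resize(im[140:310,80:400],(800,425),interpolation=cv2.INTER_CUBIC))
E
```

```text
top white [284.4 296.6] 201.0 z20 [ 0.3591 -0.0174] z45 [ 0.3612 -0.015 ] box [[277.0, 289.0], [292.0, 289.0], [292.0, 304.0], [277.0, 304.0]]
top white [204.  194.3] 449.5 z20 [0.5375 0.1313] z45 [0.5337 0.1288] box [[190.6999969482422, 202.6999969482422], [194.89999389648438, 181.39999389648438], [217.1999969482422, 185.8000030517578], [213.0, 207.1999969482422]]
top white [130.  180.4] 502.5 z20 [0.5598 0.2676] z45 [0.5552 0.2605] box [[115.5, 188.89999389648438], [121.5999984741211, 165.60000610351562], [144.39999389648438, 171.60000610351562], [138.1999969482422, 194.89999389648438]]
top white [317.1 152. ] 322.5 z20 [ 0.6226 -0.0756] z45 [ 0.6159 -0.0712] box [[307.0, 142.0], [327.0, 142.0], [327.0, 162.0], [307.0, 162.0]]
top beech [287.5 212.6] 1226.0 z20 [ 0.5077 -0.0215] z45 [ 0.5048 -0.0189] box [[247.1999969482422, 212.60000610351562], [250.6999969482422, 196.1999969482422], [328.0, 212.8000030517578], [324.5, 229.10000610351562]]
top beech [333.6 234.1] 6706.0 z20 [ 0.4708 -0.1052] z45 [ 0.4692 -0.0998] box [[240.0, 269.0], [240.0, 185.0], [399.0, 185.0], [399.0, 269.0]]
[... 339 characters left out ...]
225.0, 238.0], [225.0, 257.0], [203.0, 257.0]]
scene white [378.3 187.4] 231.0 z20 [0.5547 0.2696] z45 [0.5738 0.2539] box [[365.8999938964844, 182.6999969482422], [389.79998779296875, 180.0], [391.1000061035156, 192.0], [367.20001220703125, 194.60000610351562]]
scene white [307.4 188.9] 297.0 z20 [0.5154 0.1397] z45 [0.536  0.1289] box [[295.5, 182.3000030517578], [318.1000061035156, 179.5], [320.0, 195.1999969482422], [297.5, 198.10000610351562]]
scene white [207.5 155. ] 91.0 z20 [ 0.3639 -0.0174] z45 [ 0.3902 -0.0223] box [[200.39999389648438, 152.10000610351562], [212.89999389648438, 149.60000610351562], [214.60000610351562, 157.89999389648438], [202.10000610351562, 160.39999389648438]]
```

View pics/crop.png

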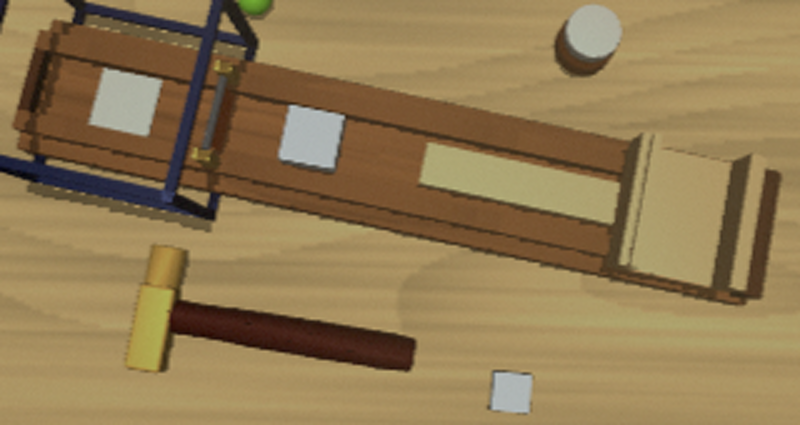

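The crop confirms it: the channel block at crop (312,137) is larger than the small one at (510,392) and smaller than the one at top-view (390,182). It lies between the tongue tip (420,163) and the flap (215,110).

```bash
python3 - <<'E'
from h import *
tip=ray("top",[(248.95,204.4),(326.2,221)],.0395)
print("tongue",tip.round(4)); f=tip[0]-tip[1];print("yaw",np.degrees(np.arctan2(f[1],f[0])))
mark=np.array([.558,.268]);sp=np.array([.535,.1289])
f=mark-tip[0,:2];print("yaw mark-tip",np.degrees(np.arctan2(f[1],f[0])),"dist",np.hypot(*f)); f/=np.hypot(*f)
l=np.array([-f[1],f[0]])
# jaw plate tops (crop/2.5 + (80,140)), z .092
c=lambda u,v:(u/2.5+80,v/2.5+140)
pl=ray("top",[c(650,135),c(622,266),c(757,155),c(733,292)],.092)
for n,p in [("sp",sp),("tip",tip[0]),("pl1",pl[0]),("pl2",pl[1]),("pl3",pl[2]),("pl4",pl[3])]:
    d=np.array(p[:2])-mark;print(n,np.round(p,4),"along",round(d@f,4),"lat",round(d@l,4))
fe=ray("top",[c(52,20),c(17,150)],.036);print([(p[:2]-mark)@f for p in fe])
g=tip[0,:2]-.182*f;print("gap",g, "frame/fl x from mark", )
s=r.get_state();print(s["tcp_pos"],s["contact_force"])
E
```

```text
tongue [[ 0.5184  0.049   0.0395]
 [ 0.4924 -0.088   0.0395]]
yaw 79.23290428583977
yaw mark-tip 79.75747768209699 dist 0.22251132735905704
sp [0.535  0.1289] along -0.141 lat -0.0021
tip [0.5184 0.049  0.0395] along -0.2225 lat 0.0
pl1 [ 0.5327 -0.1008  0.092 ] along -0.3674 lat -0.0407
pl2 [ 0.4461 -0.0816  0.092 ] along -0.364 lat 0.048
pl3 [ 0.5211 -0.1716  0.092 ] along -0.4392 lat -0.0419
pl4 [ 0.4311 -0.1536  0.092 ] along -0.4374 lat 0.0499
[np.float64(0.06111368471337566), np.float64(0.06095453294648807)]
gap [ 0.48607177 -0.130065  ] frame/fl x from mark
[0.29816444 0.60514102 0.23672463] [-0.1437553   0.08817358  0.12436559]
```

Plan: shut the fingers and set tool x against the feed direction (world yaw ≈ -100.4°), so the slim side of the gripper body faces the frame. Then lower into the gap near (0.486, -0.130).

```bash
python3 -m inch '[{"x":0.65,"y":0.76,"yaw":1},{"x":0.7,"y":0.71,"yaw":1},{"x":0.75,"y":0.66,"yaw":1},{"x":0.79,"y":0.61,"yaw":1},{"x":0.83,"y":0.55,"yaw":1}]' -1 10
```

```text
validation failed for argument at $[0]...
```

```bash
python3 -m inch '[{"x":0.65,"y":0.76,"z":0,"yaw":1},{"x":0.7,"y":0.71,"z":0,"yaw":1},{"x":0.75,"y":0.66,"z":0,"yaw":1},{"x":0.79,"y":0.61,"z":0,"yaw":1},{"x":0.83,"y":0.55,"z":0,"yaw":1}]' -1 10
```

```text
time_s: 0.52
tcp_pos: [0.3275, 0.4826, 0.232]
eef_rot: [179.6, -0.2, -46.7]
contact_force: [0.0, -0.0, 0.4]
gripper_width: 0.0597
```

```bash
python3 -m inch '[{"x":0.87,"y":0.49,"z":-0.1,"yaw":1},{"x":0.9,"y":0.43,"z":-0.1,"yaw":1},{"x":0.93,"y":0.37,"z":-0.1,"yaw":1},{"x":0.95,"y":0.3,"z":-0.1,"yaw":1},{"x":0.97,"y":0.24,"z":0,"yaw":1}]'
python3 -m inch '[{"x":0.99,"y":0.17,"z":0,"yaw":1},{"x":1,"y":0.1,"z":0,"yaw":1},{"x":1,"y":0.03,"z":0,"yaw":1},{"x":1,"y":-0.04,"z":0,"yaw":0},{"x":1,"y":-0.1,"z":0,"yaw":0}]'
```

```text
time_s: 0.93
tcp_pos: [0.356, 0.3536, 0.2411]
eef_rot: [179.5, -0.5, -67.8]
contact_force: [0.3, -0.1, -1.3]
gripper_width: 0.0263
time_s: 1.35
tcp_pos: [0.3831, 0.2241, 0.2415]
eef_rot: [179.5, -0.6, -80.6]
contact_force: [-0.4, -0.5, -0.2]
gripper_width: 0.0008
```

```bash
python3 -m inch '[{"x":1,"y":-0.12,"z":0,"yaw":1},{"x":0.98,"y":-0.19,"z":0,"yaw":1},{"x":0.97,"y":-0.25,"z":0,"yaw":1},{"x":0.95,"y":-0.32,"z":0,"yaw":1},{"x":0.92,"y":-0.38,"z":0,"yaw":0.8}]'
python3 -m inch '[{"x":0.89,"y":-0.45,"z":0,"yaw":0},{"x":0.89,"y":-0.45,"z":0,"yaw":0},{"x":0.89,"y":-0.45,"z":0,"yaw":0},{"x":0.89,"y":-0.45,"z":0,"yaw":0},{"x":0.89,"y":-0.45,"z":0,"yaw":0}]'
```

```text
time_s: 1.77
tcp_pos: [0.4164, 0.0968, 0.2424]
eef_rot: [179.7, -0.8, -100.5]
contact_force: [0.4, -0.5, -0.4]
gripper_width: 0.0003
time_s: 2.18
tcp_pos: [0.4502, -0.0297, 0.2433]
eef_rot: [179.7, -0.7, -100.8]
contact_force: [0.5, 0.9, -0.1]
gripper_width: 0.0006
```

```bash
python3 -m inch '[{"x":0.9,"y":-0.54,"z":0,"yaw":0},{"x":0.9,"y":-0.54,"z":0,"yaw":0},{"x":0.9,"y":-0.54,"z":0,"yaw":0},{"x":0.9,"y":-0.54,"z":0,"yaw":0},{"x":0,"y":0,"z":0,"yaw":0}]'
python3 - <<'E'
from h import *
for n in("scene","top"):
    p,d=r.capture(n);cv2.imwrite(f"pics/{n}1.png",p[:,:,::-1])
print(r.get_state()["tcp_pos"],r.get_state()["eef_rot"])
a=cv2.imread("pics/scene1.png")[100:300,80:350];cv2.imwrite("pics/s1.png",cv2.resize(a,None,fx=2.9,fy=2.9,interpolation=cv2.INTER_CUBIC))
E
```

```text
time_s: 2.6
tcp_pos: [0.4868, -0.1367, 0.243]
eef_rot: [179.6, -0.7, -100.9]
contact_force: [0.3, 0.1, 1.4]
gripper_width: 0.0003
[ 0.48570275 -0.1345369   0.24294001] [ 179.56414508   -0.70390995 -100.91093167]
```

View pics/s1.png

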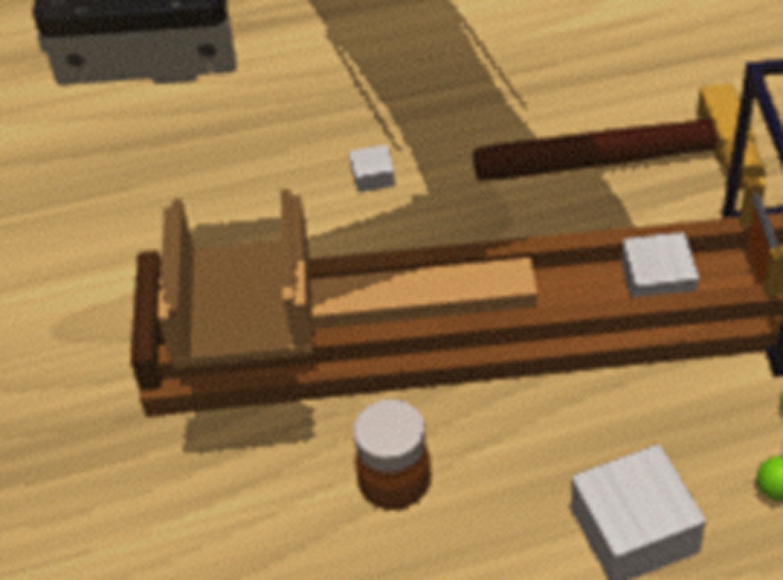

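The crop shows an empty, open finger gap between the plates at (175,290) and (293,275), with the gripper above it. Its centre matches the first measurement, so I'm lowering.

```bash
python3 -m inch '[{"x":-0.15,"y":0,"z":1,"yaw":0},{"x":0,"y":0,"z":1,"yaw":0},{"x":0,"y":0,"z":1,"yaw":0},{"x":0,"y":0,"z":1,"yaw":0},{"x":0,"y":0,"z":1,"yaw":0}]'
python3 -m inch '[{"x":0,"y":0,"z":0.5,"yaw":0},{"x":0,"y":0,"z":0.5,"yaw":0},{"x":0,"y":0,"z":0.4,"yaw":0},{"x":0,"y":0,"z":0,"yaw":0}]'
```

```text
time_s: 3.12
tcp_pos: [0.4885, -0.1287, 0.1201]
eef_rot: [-179.7, -0.5, -100.8]
contact_force: [0.3, -0.1, -0.6]
gripper_width: 0.0004
time_s: 3.45
tcp_pos: [0.4833, -0.125, 0.0786]
eef_rot: [179.8, -0.6, -100.6]
contact_force: [-1.3, -0.4, -0.4]
gripper_width: 0.001
```

```bash
python3 -m inch '[{"x":0,"y":0,"z":0.4,"yaw":0},{"x":-0.3,"y":0,"z":0,"yaw":0},{"x":-0.3,"y":0,"z":0,"yaw":0},{"x":-0.3,"y":0,"z":0,"yaw":0},{"x":-0.3,"y":0,"z":0,"yaw":0}]'
python3 -m inch '[{"x":-0.4,"y":0,"z":0,"yaw":0},{"x":-0.4,"y":0,"z":0,"yaw":0},{"x":-0.4,"y":0,"z":0,"yaw":0},{"x":-0.4,"y":0,"z":0,"yaw":0},{"x":-0.4,"y":0,"z":0,"yaw":0}]'
```

```text
time_s: 3.87
tcp_pos: [0.4886, -0.0915, 0.0705]
eef_rot: [179.9, -0.6, -100.5]
contact_force: [1.1, -2.0, -1.7]
gripper_width: 0.0002
time_s: 4.28
tcp_pos: [0.4987, -0.0366, 0.0718]
eef_rot: [180.0, -0.5, -100.4]
contact_force: [0.1, -1.8, -2.8]
gripper_width: 0.0004
```

```bash
python3 -m inch '[{"x":-0.3,"y":0,"z":0,"yaw":0},{"x":-0.3,"y":0,"z":0,"yaw":0},{"x":-0.3,"y":0,"z":0,"yaw":0},{"x":-0.3,"y":0,"z":0,"yaw":0},{"x":-0.3,"y":0,"z":0.05,"yaw":0}]'
python3 -m inch '[{"x":-0.3,"y":0,"z":0.05,"yaw":0},{"x":-0.3,"y":0,"z":0.05,"yaw":0},{"x":-0.3,"y":0,"z":0,"yaw":0},{"x":-0.3,"y":0,"z":0,"yaw":0},{"x":-0.3,"y":0,"z":0,"yaw":0}]'
```

```text
time_s: 4.7
tcp_pos: [0.5068, 0.005, 0.0707]
eef_rot: [-180.0, -0.6, -100.3]
contact_force: [-0.8, -3.5, 2.7]
gripper_width: 0.0004
time_s: 5.12
tcp_pos: [0.5143, 0.0454, 0.0677]
eef_rot: [-180.0, -0.6, -100.4]
contact_force: [0.1, -3.4, 2.7]
gripper_width: 0.0004
```

```bash
python3 -m inch '[{"x":-0.3,"y":0,"z":-0.05,"yaw":0},{"x":-0.3,"y":0,"z":-0.05,"yaw":0},{"x":-0.3,"y":0,"z":0,"yaw":0},{"x":-0.25,"y":0,"z":0,"yaw":0},{"x":0,"y":0,"z":0,"yaw":0}]'
python3 - <<'E'
from h import *
for n in("scene","top"):
    p,d=r.capture(n);cv2.imwrite(f"pics/{n}2.png",p[:,:,::-1])
print(r.get_state()["tcp_pos"],r.get_state()["contact_force"])
a=cv2.imread("pics/scene2.png")[90:240,250:450];b=cv2.imread("pics/top2.png")[110:260,50:250]
cv2.imwrite("pics/s2.png",np.hstack([cv2.resize(i,None,fx=2,fy=2,interpolation=cv2.INTER_CUBIC) for i in(a,b)]))
E
```

```text
time_s: 5.53
tcp_pos: [0.52, 0.0784, 0.0695]
eef_rot: [180.0, -0.6, -100.3]
contact_force: [1.2, -1.9, 0.4]
gripper_width: 0.0002
[0.51978091 0.07775435 0.06946406] [-0.48603159  0.35737677 -0.60007018]
```

View pics/s2.png

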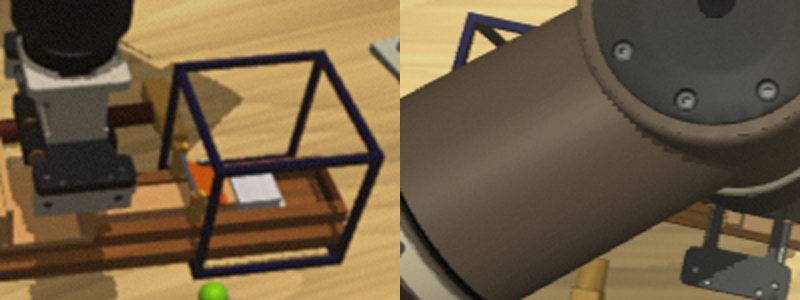

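The left crop (scene) shows the block at (257,188) largely over the mark with the flap lifted at (208,180). The arm hides the top view. I'll measure the block in the scene image.

```bash
python3 - <<'E'
from h import *
a=cv2.imread("pics/scene2.png");b=cv2.imread("pics/scene0.png")
c=np.vstack([a[165:205,330:420],b[165:205,330:420]])
cv2.imwrite("pics/s3.png",cv2.resize(c,None,fx=7,fy=7,interpolation=cv2.INTER_CUBIC))
E
```

```text
(no output)
```

View pics/s3.png

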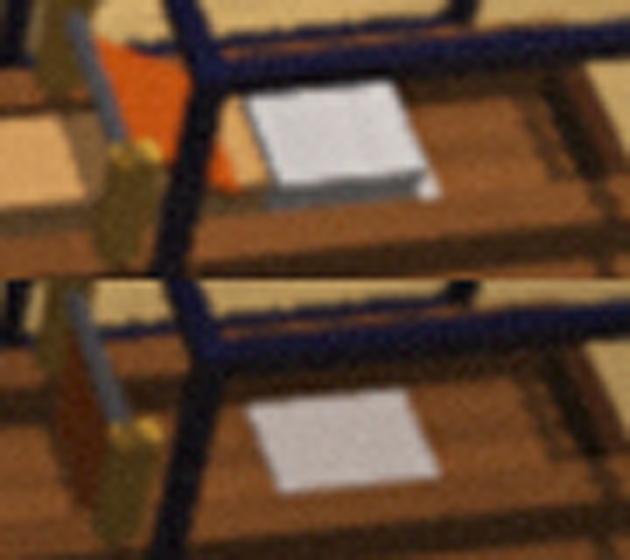

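```bash
python3 - <<'E'
from h import *
f=np.array([np.cos(np.radians(79.6)),np.sin(np.radians(79.6))])
B=ray("scene",np.array([(247,97),(393,82),(425,175),(275,187)])/7+[329.6,164.6],.045)[:,:2]
M=ray("scene",np.array([(248,125),(407,110),(440,193),(280,212)])/7+[329.6,164.6],.02)[:,:2]
print(B.mean(0),M.mean(0),"rear/front B",B@f,"M",M@f,"err",(B.mean(0)-M.mean(0))@f)
E
```

```text
[0.56522605 0.25671762] [0.55477412 0.27028039] rear/front B [0.33563466 0.37596721 0.37326705 0.33326809] M [0.34400615 0.38911643 0.38780241 0.34302472] err -0.011453177501749269
```

Both estimates say the block is still about 11–12 mm short, so I'm pushing on gently.

```bash
python3 -m inch '[{"x":-0.2,"y":0,"z":0,"yaw":0},{"x":-0.15,"y":0,"z":0,"yaw":0},{"x":-0.1,"y":0,"z":0,"yaw":0},{"x":0,"y":0,"z":0,"yaw":0},{"x":0,"y":0,"z":0,"yaw":0}]'
python3 - <<'E'
from h import *
p,d=r.capture("scene");cv2.imwrite("pics/scene3.png",p[:,:,::-1])
print(r.get_state()["tcp_pos"],r.get_state()["contact_force"])
cv2.imwrite("pics/s4.png",cv2.resize(p[165:205,330:420,::-1],None,fx=7,fy=7,interpolation=cv2.INTER_CUBIC))
E
```

```text
time_s: 6.05
tcp_pos: [0.5215, 0.0889, 0.0693]
eef_rot: [179.9, -0.6, -100.4]
contact_force: [-0.3, -2.3, 1.5]
gripper_width: 0.0007
[0.52156056 0.08891513 0.06934331] [-0.42940513 -0.19024551  0.49031606]
```

View pics/s4.png

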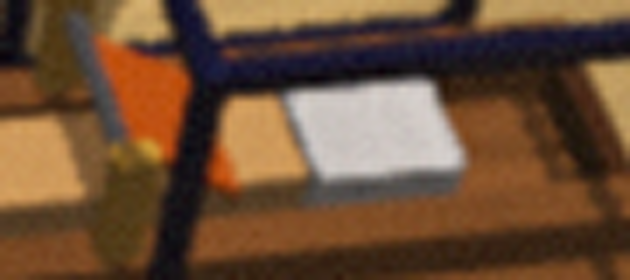

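The block (about (375,130) in the crop) moved about 10.4 mm, so it is roughly 1 mm short of centre. The flap is resting on the tongue. I'll hold briefly, then push the rear plate back.

```bash
python3 -m inch '[{"x":0,"y":0,"z":0,"yaw":0},{"x":0,"y":0,"z":0,"yaw":0},{"x":0,"y":0,"z":0,"yaw":0},{"x":0.3,"y":0,"z":0,"yaw":0},{"x":0.4,"y":0,"z":0,"yaw":0}]'
python3 -m inch '[{"x":0.4,"y":0,"z":0,"yaw":0},{"x":0.4,"y":0,"z":0,"yaw":0},{"x":0.4,"y":0,"z":0,"yaw":0},{"x":0.4,"y":0,"z":0,"yaw":0},{"x":0.4,"y":0,"z":0,"yaw":0}]'
python3 -m inch '[{"x":0.5,"y":0,"z":0,"yaw":0},{"x":0.5,"y":0,"z":0,"yaw":0},{"x":0.5,"y":0,"z":0,"yaw":0},{"x":0.5,"y":0,"z":0,"yaw":0},{"x":0.5,"y":0,"z":0,"yaw":0}]'
```

```text
time_s: 6.52
tcp_pos: [0.519, 0.0723, 0.0696]
eef_rot: [-180.0, -0.5, -100.3]
contact_force: [-0.3, -0.9, -0.9]
gripper_width: 0.0004
time_s: 6.93
tcp_pos: [0.5089, 0.0182, 0.07]
eef_rot: [-179.9, -0.4, -100.4]
contact_force: [-0.2, 2.6, -0.8]
gripper_width: 0.0006
time_s: 7.35
tcp_pos: [0.496, -0.0498, 0.0704]
eef_rot: [-179.9, -0.4, -100.4]
contact_force: [1.0, 2.0, -1.7]
gripper_width: 0.0002
```

```bash
python3 -m inch '[{"x":0.5,"y":0,"z":0,"yaw":0},{"x":0.5,"y":0,"z":0,"yaw":0},{"x":0.5,"y":0,"z":0,"yaw":0},{"x":0.5,"y":0,"z":0,"yaw":0},{"x":0.4,"y":0,"z":0,"yaw":0}]'
python3 -m inch '[{"x":0.3,"y":0,"z":0,"yaw":0},{"x":0.3,"y":0,"z":0,"yaw":0},{"x":0.3,"y":0,"z":0,"yaw":0},{"x":0.3,"y":0,"z":0,"yaw":0}]'
```

```text
time_s: 7.77
tcp_pos: [0.4832, -0.1162, 0.0709]
eef_rot: [-179.9, -0.3, -100.5]
contact_force: [1.1, 1.6, -1.1]
gripper_width: 0.0005
time_s: 8.1
tcp_pos: [0.4766, -0.15, 0.0712]
eef_rot: [-179.8, -0.3, -100.6]
contact_force: [1.0, 2.2, -0.6]
gripper_width: 0.0002
```

```bash
python3 -m inch '[{"x":0.25,"y":0,"z":0,"yaw":0},{"x":0.25,"y":0,"z":0,"yaw":0},{"x":0.25,"y":0,"z":0,"yaw":0}]'
python3 -m inch '[{"x":0.25,"y":0,"z":0,"yaw":0},{"x":0.25,"y":0,"z":0,"yaw":0},{"x":0.25,"y":0,"z":0,"yaw":0}]'
```

```text
time_s: 8.35
tcp_pos: [0.4757, -0.1562, 0.0714]
eef_rot: [-179.6, 0.9, -101.0]
contact_force: [-4.4, 64.6, 14.8]
gripper_width: 0.0006
time_s: 8.6
tcp_pos: [0.4759, -0.1556, 0.0717]
eef_rot: [-179.3, 2.4, -101.0]
contact_force: [-2.1, 50.4, 12.7]
gripper_width: 0.0004
```

The force jumped to about 60 N and motion stopped, so the jaw is against the rear stop. Backing off to mid-gap and rising.

```bash
python3 -m inch '[{"x":-0.4,"y":0,"z":0,"yaw":0},{"x":-0.3,"y":0,"z":0,"yaw":0},{"x":0,"y":0,"z":0,"yaw":0}]'
python3 -m inch '[{"x":0,"y":0,"z":-0.5,"yaw":0},{"x":0,"y":0,"z":-0.7,"yaw":0},{"x":0,"y":0,"z":-1,"yaw":0},{"x":0,"y":0,"z":-1,"yaw":0},{"x":0,"y":0,"z":-1,"yaw":0}]'
python3 -m inch '[{"x":0,"y":0,"z":-1,"yaw":0},{"x":0,"y":0,"z":-1,"yaw":0},{"x":0,"y":0,"z":0,"yaw":0},{"x":0,"y":0,"z":0,"yaw":0}]'
python3 - <<'E'
from h import *
for n in("scene","top"):
    p,d=r.capture(n);cv2.imwrite(f"pics/{n}4.png",p[:,:,::-1])
a=cv2.imread("pics/scene4.png");cv2.imwrite("pics/s5.png",np.vstack([cv2.resize(a[165:205,330:420],None,fx=7,fy=7,interpolation=cv2.INTER_CUBIC),cv2.resize(a[130:265,110:425],None,fx=2,fy=2,interpolation=cv2.INTER_CUBIC)]))
E
```

```text
time_s: 8.85
tcp_pos: [0.4802, -0.135, 0.0733]
eef_rot: [-179.2, 2.6, -100.8]
contact_force: [0.3, 0.1, -0.4]
gripper_width: 0.0004
time_s: 9.27
tcp_pos: [0.4722, -0.1422, 0.1756]
eef_rot: [179.8, 2.2, -100.8]
contact_force: [0.4, 0.2, -1.0]
gripper_width: 0.0006
time_s: 9.6
tcp_pos: [0.472, -0.1485, 0.2336]
eef_rot: [-179.8, 2.1, -100.8]
contact_force: [-0.4, 0.0, -0.8]
gripper_width: 0.0003
```

View pics/s5.png

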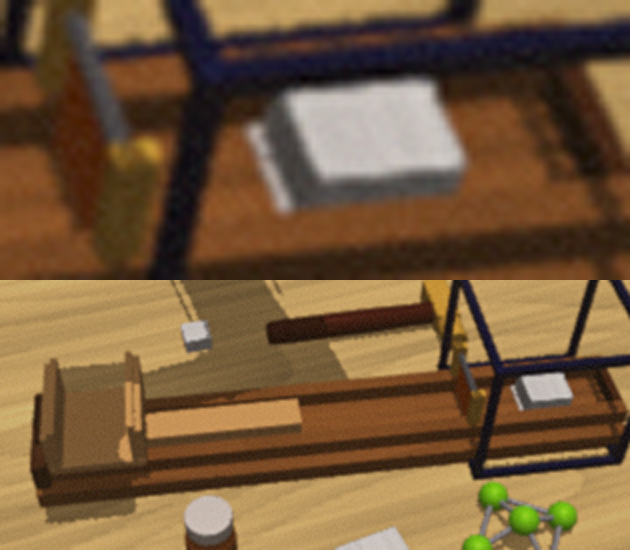

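The flap hangs shut at (95,150) in the top panel. The block lies flat on the mark with a thin white strip behind it at (270,170), and the jaw is back at the rear. Hammer, jar and lattice look undisturbed. One numeric check with both cameras before I hand in.

```bash
python3 - <<'E'
from h import *
f=np.array([np.cos(np.radians(79.6)),np.sin(np.radians(79.6))])
B=ray("scene",np.array([(285,92),(430,78),(465,163),(315,180)])/7+[329.6,164.6],.045)[:,:2].mean(0)
print("scene err",(B-[.5548,.2703])@f)
im=cv2.imread("pics/top4.png");
for c in blobs(im,(0,0,140),(180,45,255))[0]:
    mo=cv2.moments(c);u=[mo["m10"]/mo["m00"],mo["m01"]/mo["m00"]]
    if 90<u[0]<170 and 150<u[1]<230: p=ray("top",u,.045)[0,:2];print("top",u,p,(p-[.5598,.2676])@f)
for n in("top","scene"):
  for nm,lo,hi in(("lime",(40,120,60),(70,255,255)),("brass",(20,140,120),(32,255,255))):
    for k in "04":
        c,_=blobs(cv2.imread(f"pics/{n}{k}.png"),lo,hi,30);print(n,nm,k,[np.round(cv2.minEnclosingCircle(x)[0],1).tolist() for x in c])
print(r.get_state()["time_s"])
E
```

```text
scene err -0.0005499179523047576
top lime 0 [[181.1, 138.6], [157.9, 118.6], [202.5, 115.5], [179.0, 113.7], [179.0, 96.0]]
top lime 4 []
top brass 0 [[141.5, 263.0]]
top brass 4 []
scene lime 0 [[383.8, 275.4], [348.4, 264.2], [371.6, 249.6], [390.5, 247.5], [356.3, 237.3]]
scene lime 4 [[383.9, 275.3], [348.2, 264.2], [371.7, 249.3], [390.5, 247.5], [356.3, 237.3]]
scene brass 0 [[469.5, 110.0], [485.5, 106.0], [501.5, 102.0]]
scene brass 4 [[469.5, 110.0], [485.5, 106.0], [501.0, 102.5]]
9.7
```

```bash
python3 -c "
from plant import r
print(r.close_job())"
```

```text
the job is handed in; nothing more can be done
None
```

The job is done and handed in at about 9.7 s of the 51 s allowed. With shut fingertips in the jaw's gap, I pushed it forward about 20 cm, so the tongue shoved the middle-sized block through the flap onto the white square. After a short hold I pushed the jaw back against its rear stop and lifted the gripper clear.

**Last checks:**
- **Block:** it lies flat, about 0.5 mm short of the square's centre by the scene camera's corner measurement. The white strip showing behind it suggests it may instead be 2–3 mm past centre; both are well inside 10 mm.
- **Flap and jaw:** the flap hangs shut, and the jaw is at its rear stop. The force rose to about 65 N against the stop, below the 120 N wrist limit.
- **Loose items:** the ball model's position is unchanged to a fraction of a pixel. I checked the hammer and jar by eye only: the brass colour mask missed the hammer in the scene view, and I made no numeric check of the jar.
- **Failed check:** the top camera gave no second measurement at the end, because the arm blocked its view.

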